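# Find the cross-threaded wing bolt on the gearcase

## Robot

A 7-joint arm with a two-finger parallel gripper is mounted at the origin on the work surface. World frame = base frame: x ahead of the robot, y to its left, z up, the work surface at z = 0. Lengths are in mm, angles in rad, forces in N, time in s.
With the tool pointing down it reaches from about 425 to 875 mm from the base axis. Payload 8.4 kg.
Tool frame: the origin (TCP) lies between the finger pads; the fingertips stand 19 mm ahead of it and the grasp point (between the pads) is the TCP (r.nose_length is the distance from the TCP to the fingertips, in mm); z points along the fingers, y is the line along which they close (so a half turn about z gives the same grasp; the last joint's range is limited). The gripper opens to 87 mm and grips with 3 to 60 N. Pads are 19 mm wide; open, the fingers measure 117 mm over their backs; the gripper's body (75 mm by 190 mm) begins 51 mm behind the grasp point.
Start: joints at [1.034, 0.333, 0.04, 1.465, -0.013, 1.343, -0.059], TCP at [275.541, -588.678, 241.546] pointing down, gripper open.
Joint ranges: [-2.58, 2.58], [-0.38, 2.09], [-1.3, 1.39], [0.25, 2.4], [-1.5, 4.64], [0.08, 2.09], [-2.65, 2.65]. Speed limits (rad/s): [2.22, 2.22, 2.79, 2.79, 3.14, 3.14, 3.14].

## Interface

Orientations are given as a rotation vector (axis times angle).
In Python, from workcell import r gives the robot as it stands.
- The arm moves only by the tool play_rows, never from a script. Its arguments are lists of equal length, an entry for each row: "delta_pos": the shift along the tool's x, y, z as a fraction of full scale, a list of three; "spin": the turn about the tool's z as a fraction of full scale; "hand": the gripper command: -1 is fully open, 1 is shut, values between are in proportion. In form: {"delta_pos": [[tx, ty, tz], ...], "spin": [spin, ...], "hand": [hand, ...]}. A call has 1 to 10 rows; each row is the pose to reach, as a shift and turn from the pose commanded when the call began, along the tool's axes at that moment, turning the shorter way round; what a row does not reach only later rows make up. Full scale, the value 1, is 250 mm for a shift and 180 degrees for a turn. A row lasts 1/8 s, in which the tool goes at most 62.5 mm and 10.7 degrees, less where a joint would pass 70% of its speed; a pose out of reach is approached as far as the arm can. A call with a number of a shift or a turn outside -1 to 1 is refused whole. A call with a gripper value outside its range is refused whole. The fingers move at their own pace and stop on an object; "newtons" is the grip in N (left out, the last holds). Time passes only in rows, so rows that repeat a pose let the fingers close. It gives the time, the measured TCP pose, the force, the opening and the grip force at its end, in the units of the state.
- r.state(): the state, without advancing time (a new reading comes with each control period).
- r.snapshot(name): name is "side" or "top" or "wrist"; returns the picture (384x512x3 uint8, red, green, blue); there is no depth.
- r.camera_info(name): a dict with "fov_y" (degrees; the focal length in pixels is half the picture's height over the tangent of half this angle, whatever the lens; pixels are square), "cx", "cy" (the principal point, pixels), "view" (4x4, takes a point from world to camera coordinates); the wrist camera has in their place "hand_eye" (4x4, takes a point from camera to tool coordinates, whose origin is the TCP and whose axes are the flange's). Camera axes: x right, y down, z forward; pixel columns grow to the right and rows downward; lengths in mm; the calibration is good to about 2 mm. The wrist camera is an equidistant fisheye: a pixel r from the principal point sees the ray r / f radians off the axis. A picture is of the moment at which its call begins: read the wrist's pose just before it. camera_info takes no time and is no camera call.
- r.finish_job(): hands the job in; it is judged then, once.
The state is a dict: "time_s": time; "joint_pos": joint angles; "joint_vel": joint speeds; "joint_efforts": joint torques, N m; "eef_pos": TCP position; "tcp_rot": TCP orientation; "contact_force": force on the tool from outside, world axes, zero at the start; "ft_torque": the same for the moment, N m; "gripper_width": finger opening in mm; "finger_force": force on a finger pad.
Only numpy, scipy, OpenCV 4.12 (cv2) and the standard library are available. Lean on these libraries where they do the work, as an engineer would, in place of code of your own. Each camera call takes 0.05 s, during which the arm holds its last target. There are 200 camera calls.

## Task

Three wing bolts stand finger-started in the gearcase cover and one of them, nobody can see which, is cross-threaded: start them gently clockwise and feel. Run the two sound bolts fully home; where the turning stiffens early, stop at once without forcing the thread, and back that bolt anticlockwise right out to its loose stop. Let go of all bolts at the end and leave the other things on the bench where they are.

Things in the scene. Friction and masses are not known exactly. Their poses are not given: they have to be found in the camera images.
- gearcase: Grey cast gearcase fixed on the bench, 130 x 300 x 54 mm high, steel cover on top; origin at the centre of its underside, long side along y, a shaft stub at its +y (left) end. On the cover stand three round bosses 48 mm across and 26 mm high, 100 mm apart along y, each with a wing bolt; a low brass vent plug near them.
- bolt_left (a joint): Turn of the left wing bolt, rad: 0 = backed right out against its loose stop, grows clockwise seen from above, 2.5 = fully home on a hard stop. Starts at 0.95 to 1.2, sinks 1 mm per rad, stays where left. Sound: turns evenly at about 0.05 N m all the way. Crossed: the same at first, but it begins to bind 0.2 to 0.55 rad past its start (see the boss points); anticlockwise it runs freely.
- bolt_middle (a joint): Turn of the middle wing bolt, rad: 0 = backed right out against its loose stop, grows clockwise seen from above, 2.5 = fully home on a hard stop. Starts at 0.95 to 1.2, sinks 1 mm per rad, stays where left. Sound: turns evenly at about 0.05 N m all the way. Crossed: the same at first, but it begins to bind 0.2 to 0.55 rad past its start (see the boss points); anticlockwise it runs freely.
- bolt_right (a joint): Turn of the right wing bolt, rad: 0 = backed right out against its loose stop, grows clockwise seen from above, 2.5 = fully home on a hard stop. Starts at 0.95 to 1.2, sinks 1 mm per rad, stays where left. Sound: turns evenly at about 0.05 N m all the way. Crossed: the same at first, but it begins to bind 0.2 to 0.55 rad past its start (see the boss points); anticlockwise it runs freely.
- boss_left (a point): Top centre of the left boss (100 mm to +y on the gearcase), 80 mm above the bench; the bolt's axis is upright through it. If this bolt is the crossed one, once it binds it feels springy: the resisting torque grows about 1 N m per rad on from there, and the wing still follows the hand; beyond about 0.5 N m the thread is ruined.
- boss_middle (a point): Top centre of the middle boss (in the middle of the gearcase), 80 mm above the bench; the bolt's axis is upright through it. If this bolt is the crossed one, once it binds it feels springy: the resisting torque grows about 1 N m per rad on from there, and the wing still follows the hand; beyond about 0.5 N m the thread is ruined.
- boss_right (a point): Top centre of the right boss (100 mm to -y on the gearcase), 80 mm above the bench; the bolt's axis is upright through it. If this bolt is the crossed one, once it binds it feels springy: the resisting torque grows about 1 N m per rad on from there, and the wing still follows the hand; beyond about 0.5 N m the thread is ruined.
- wing_left (a point): Mid-height centre of the left bolt's wing, on the turning axis, about 115 mm above the bench: an upright steel bar 56 mm long (x), 14 mm thick (y), 28 mm high (z up), flat sides to pinch from above. Under it a 13 mm neck 13 mm long, then a 45 mm flange. The frame turns with the bolt, clockwise seen from above as its joint grows.
- wing_middle (a point): Mid-height centre of the middle bolt's wing, on the turning axis, about 115 mm above the bench: an upright steel bar 56 mm long (x), 14 mm thick (y), 28 mm high (z up), flat sides to pinch from above. Under it a 13 mm neck 13 mm long, then a 45 mm flange. The frame turns with the bolt, clockwise seen from above as its joint grows.
- wing_right (a point): Mid-height centre of the right bolt's wing, on the turning axis, about 115 mm above the bench: an upright steel bar 56 mm long (x), 14 mm thick (y), 28 mm high (z up), flat sides to pinch from above. Under it a 13 mm neck 13 mm long, then a 45 mm flange. The frame turns with the bolt, clockwise seen from above as its joint grows.
- oil_bottle: Bystander: white plastic oil bottle, 60 mm across, 130 mm high, loose; origin at the centre of its underside.
- grease_tin: Bystander: round steel tin, 76 mm across, 60 mm high, loose; origin at the centre of its underside.
- spanner: Bystander: open-ended spanner 160 mm long, lying flat to the right of the gearcase, loose; its length is along its x.

How it is judged:
By the outcome, as a careful person would: the job done as asked, in the order asked, and still so for the second after the job is handed in, with the robot touching nothing.
It also fails if it takes over 72 s, if anything falls off the work surface, if the arm or the gripper's body presses on something with over 40 N, if the wrist force passes 120 N, or if a joint passes its speed limit or range.

## Working session

There is one attempt and no reset: what is moved stays moved. The work goes in short steps, Python scripts to look and compute and a tool call to move; the robot and the scene stay as the last step left them, time stands still between calls to the robot, and variables do not carry over. Pictures are saved under pics/ and viewed, at most 10 in all, crops included, and the job is handed in when it is done.

Besides the shell and the picture viewer there is one more tool, called after ">>>" as name(argument=value, ...), one argument or row to a line, values as JSON. play_rows: Moves the arm, as the interface text tells. Its arguments: {"type":"object","properties":{"delta_pos":{"type":"array","items":{"type":"array","items":{"type":"number","minimum":-1,"maximum":1}}},"spin":{"type":"array","items":{"type":"number","minimum":-1,"maximum":1}},"hand":{"type":"array","items":{"type":"number"}},"newtons":{"type":"number"}},"required":["delta_pos","spin","hand"]}

```bash
mkdir -p pics
python3 - <<'E'
from workcell import r
import cv2,numpy as np
s=r.state();print(s)
for n in("side","top","wrist"):
    cv2.imwrite(f"pics/{n}0.png",r.snapshot(n)[:,:,::-1]);print(n,r.camera_info(n))
a=[cv2.imread(f"pics/{n}0.png") for n in("side","top")]
E
```

```text
{'time_s': 0.0, 'joint_pos': array([ 1.03382278,  0.33392599,  0.03984331,  1.46626992, -0.0134177 ,
        1.34328931, -0.05847805]), 'joint_vel': array([ 1.02830548e-03, -3.33221281e-05, -1.19344114e-03,  8.51948269e-04,
        9.54392096e-04, -9.73044018e-04,  1.41153743e-04]), 'joint_efforts': array([ 8.64313847e-06, -6.56366444e+01,  1.33522701e+00, -4.03796697e+01,
       -5.96857793e-02,  4.48387570e-02,  1.86478533e-04]), 'eef_pos': array([ 275.36319639, -588.30916322,  240.64972563]), 'tcp_rot': array([-3.06509302e+00, -6.81879978e-01,  6.82491551e-04]), 'contact_force': array([-0.78032113, -0.07393421, -0.60460198]), 'ft_torque': array([0.01419824, 0.03349691, 0.01113643]), 'finger_force': 0.0, 'gripper_width': 86.85257118448399}
side {'fov_y': 55.05196172880111, 'cx': 252.85437841324173, 'cy': 190.48078423550962, 'view': array([[-8.76235308e-01, -4.81720850e-01, -1.25182637e-02,
         4.68044027e+02],
       [-3.66412165e-01,  6.82914762e-01, -6.31956924e-01,
         2.42009868e+02],
       [ 3.12975734e-01, -5.49156126e-01, -7.74902406e-01,
         9.61148165e+02],
[... 263 characters left out ...]
],
       [-9.89836717e-01, -1.53864860e-02, -1.41373726e-01,
         5.30467904e+02],
       [ 1.41114887e-01,  1.67824678e-02, -9.89850967e-01,
         1.12028670e+03],
       [ 0.00000000e+00,  0.00000000e+00,  0.00000000e+00,
         1.00000000e+00]])}
wrist {'fov_y': 65.70646984690485, 'cx': 254.22061739968964, 'cy': 192.79767433970238, 'hand_eye': array([[ 3.17468353e-04, -9.69439906e-01, -2.45328693e-01,
         6.62268598e+01],
       [ 9.99999916e-01,  3.71507769e-04, -1.73995669e-04,
         8.20670395e-01],
       [ 2.59819861e-04, -2.45328617e-01,  9.69439943e-01,
        -1.43727220e+02],
       [ 0.00000000e+00,  0.00000000e+00,  0.00000000e+00,
         1.00000000e+00]])}
```

View pics/top0.png

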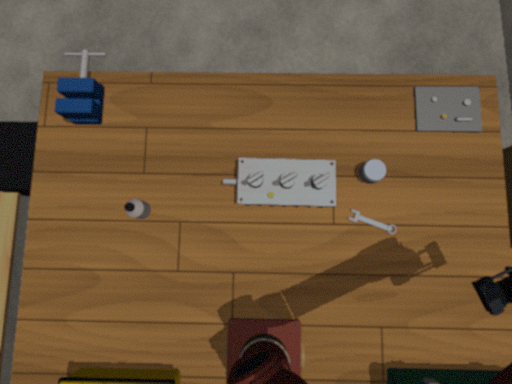

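View pics/side0.png

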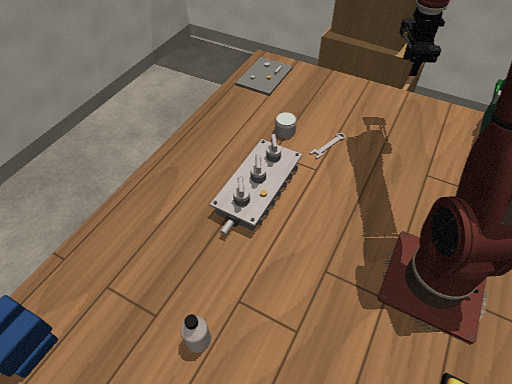

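The top view shows the gearcase at cols 237–336, rows 158–207, with wings near (256,180), (288,181) and (320,181). The tin is at (374,171), the spanner at (372,221) and the bottle at (137,209). I'll localise it and zoom in.

```bash
cat > h.py <<'E'
from workcell import r
import numpy as np,cv2
from scipy.spatial.transform import Rotation as R
def plane(n,uv,z):
    c=r.camera_info(n);f=192/np.tan(np.radians(c['fov_y']/2));V=c['view']
    uv=np.atleast_2d(uv).astype(float)
    d=np.c_[(uv-[c['cx'],c['cy']])/f,np.ones(len(uv))]@V[:3,:3]
    o=-V[:3,:3].T@V[:3,3]
    return o+d*((z-o[2])/d[:,2:])
def wplane(uv,z,s):
    c=r.camera_info('wrist');f=192/np.tan(np.radians(c['fov_y']/2));H=c['hand_eye']
    p=np.atleast_2d(uv).astype(float)-[c['cx'],c['cy']]
    t=np.linalg.norm(p,axis=1,keepdims=True)
    d=np.c_[p/np.maximum(t,1e-9)*np.sin(t/f),np.cos(t/f)]
    T=R.from_rotvec(s['tcp_rot']).as_matrix()
    o=T@H[:3,3]+s['eef_pos'];d=d@H[:3,:3].T@T.T
    return o+d*((z-o[2])/d[:,2:])
def wproj(P,s):
    c=r.camera_info('wrist');f=192/np.tan(np.radians(c['fov_y']/2));H=c['hand_eye']
    T=R.from_rotvec(s['tcp_rot']).as_matrix()
    q=((np.atleast_2d(P)-s['eef_pos'])@T-H[:3,3])@H[:3,:3]
    rr=np.linalg.norm(q[:,:2],axis=1);t=np.arctan2(rr,q[:,2])
    return q[:,:2]/rr[:,None]*(f*t)[:,None]+[c['cx'],c['cy']]
def to_tool(P,s):
    return (R.from_rotvec(s['tcp_rot']).as_matrix().T@(np.array(P)-s['eef_pos']))/250
E
python3 - <<'E'
from h import *
im=cv2.imread('pics/top0.png');h=cv2.cvtColor(im,cv2.COLOR_BGR2HSV)
m=((h[...,1]<40)&(h[...,2]>120)).astype(np.uint8)
m=cv2.morphologyEx(m,cv2.MORPH_CLOSE,np.ones((9,9)));m[:,:236]=0;m[:150]=0;m[215:]=0;m[:,345:]=0
c=max(cv2.findContours(m,0,1)[0],key=cv2.contourArea);b=cv2.boxPoints(cv2.minAreaRect(c));print(b)
P=plane('top',b,54);print(P.round(1),P.mean(0))
print(plane('top',[[256,180],[288,181],[320,181]],115))
print('tin/spanner',plane('top',[[374,171],[350,212],[395,231],[137,209]],30))
s=r.state();print(R.from_rotvec(s['tcp_rot']).as_matrix().round(3))
cv2.imwrite('pics/c1.png',cv2.resize(im[145:215,225:350],None,fx=6,fy=6,interpolation=3))
E
```

```text
[[235.44812 203.28291]
 [236.4972  157.12492]
 [336.03668 159.38719]
 [334.9876  205.54518]]
[[ 478.5   95.8   54. ]
 [ 629.5   96.1   54. ]
 [ 626.6 -227.    54. ]
 [ 476.4 -221.4   54. ]] [552.74535397 -64.13054785  54.        ]
[[ 544.77234469   30.70317961  115.        ]
 [ 543.16661774  -66.80443162  115.        ]
 [ 544.64778643 -164.00470667  115.        ]]
tin/spanner [[ 594.84885946 -356.09897831   30.        ]
 [ 458.52633731 -274.66368768   30.        ]
 [ 399.85849461 -417.24511311   30.        ]
 [ 456.88827414  419.19339561   30.        ]]
[[ 0.906  0.424 -0.001]
 [ 0.424 -0.906  0.001]
 [-0.    -0.001 -1.   ]]
```

View pics/c1.png

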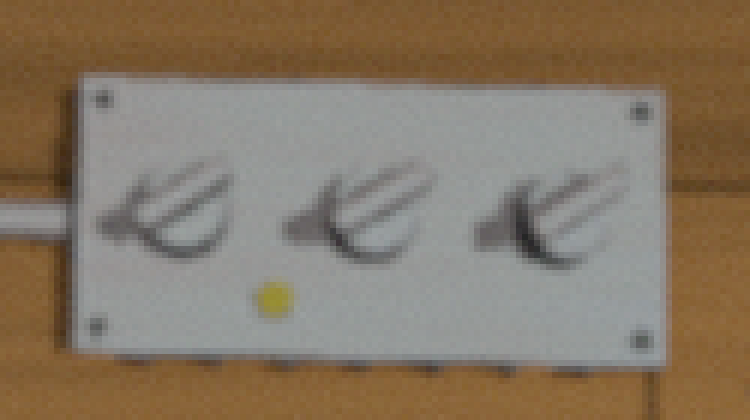

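The wings lie diagonally, up-right in the picture, which is a yaw of about -55°. The yellow plug is at crop (273,300). Next I'll move the wrist over the case.

>>> play_rows(
  delta_pos=[
    [0.93,-0.72,-0.12],
    [0.93,-0.72,-0.12],
    [0.93,-0.72,-0.12],
    [0.93,-0.72,-0.12],
    [0.93,-0.72,-0.12],
    [0.93,-0.72,-0.12],
    [0.93,-0.72,-0.12],
  ],
  spin=[-0.27,-0.27,-0.27,-0.27,-0.27,-0.27,-0.27],
  hand=[-1,-1,-1,-1,-1,-1,-1],
  newtons=40,
)

```text
time_s: 1.02
eef_pos: [409.3, -327.7, 271.4]
tcp_rot: [-2.515, -1.882, 0.001]
contact_force: [-0.2, -0.1, -0.3]
gripper_width: 87.0
finger_force: 0.0
```

Run:
```python
from h import *
s=r.state();print(s['joint_pos'].round(2),s['eef_pos'],to_tool([545,-66,300],s))
T=R.from_rotvec(s['tcp_rot']).as_matrix();y=np.arctan2(T[1,0],T[0,0]);print(y,(y-2.14)/np.pi)
```

```text
[ 0.81  0.08 -0.23  1.71  0.02  1.35  0.29] [ 409.28776052 -327.72139556  271.37473027] [ 1.15748658  0.22529584 -0.11502832]
1.2847004497336076 -0.27225030249834276
```

>>> play_rows(
  delta_pos=[
    [1,0.2,-0.115],
    [1,0.2,-0.115],
    [1,0.2,-0.115],
    [1,0.2,-0.115],
    [1,0.2,-0.115],
    [1,0.2,-0.115],
    [1,0.2,-0.115],
    [1,0.2,-0.115],
  ],
  spin=[-0.27,-0.27,-0.27,-0.27,-0.27,-0.27,-0.27,-0.27],
  hand=[-1,-1,-1,-1,-1,-1,-1,-1],
)

```text
time_s: 2.02
eef_pos: [527.6, -102.8, 300.1]
tcp_rot: [-1.522, -2.748, 0.001]
contact_force: [-0.1, 0.6, -0.1]
gripper_width: 87.0
finger_force: 0.0
```

Run:
```python
from h import *
s=r.state();print(s['joint_pos'].round(2),s['eef_pos'],s['ft_torque'])
cv2.imwrite('pics/w1.png',cv2.resize(r.snapshot('wrist')[:,:,::-1],(768,576)))
```

```text
[ 0.56  0.11 -0.48  1.63  0.05  1.42  0.63] [ 527.60921368 -102.78394386  300.10349995] [ 0.02275749 -0.17203051  0.04787071]
```

View pics/w1.png

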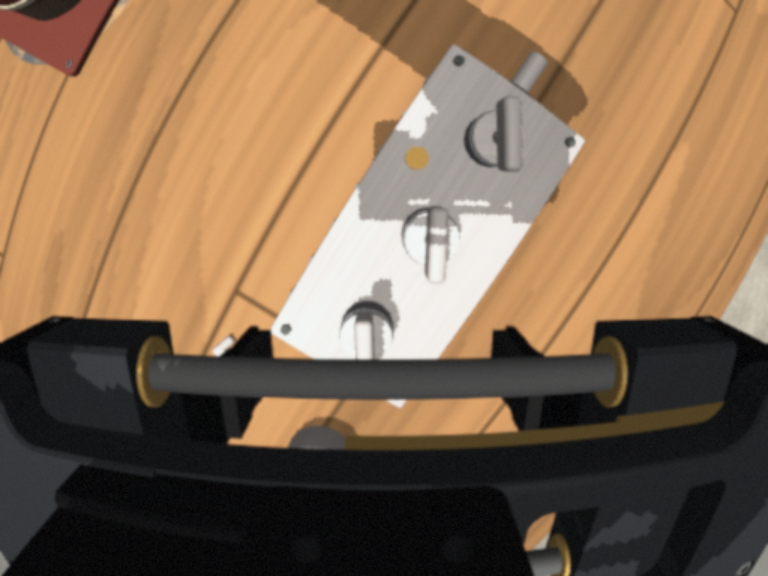

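The wrist view (768 px scale) shows left, middle and right wings at about (510,133), (437,245) and (367,335). All of them nearly follow the tool x direction. I'll zoom on the three.

Run:
```python
from h import *
im=cv2.imread('pics/w1.png');im=cv2.resize(im,(512,384))
o=[(310,50),(260,125),(212,185)]
cv2.imwrite('pics/c2.png',np.hstack([cv2.resize(im[y:y+70,x:x+60],None,fx=4.4,fy=7.8 and 4.4,interpolation=2) for x,y in o]))
```

```text
(no output)
```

View pics/c2.png

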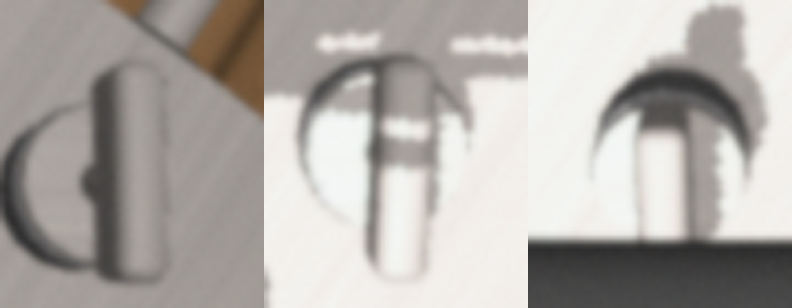

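Top faces in the crop: the left wing centreline runs from (143,66) to (142,279). The middle one runs from (406,65) to (402,278).

Run:
```python
from h import *
s=r.state()
T=R.from_rotvec(s['tcp_rot']).as_matrix();print('toolyaw',np.arctan2(T[1,0],T[0,0]))
for n,o,a,b in(('L',(310,50),(143,66),(142,279)),('M',(260,125),(142,65),(138,278))):
    P=wplane([[o[0]+a[0]/4.4,o[1]+a[1]/4.4],[o[0]+b[0]/4.4,o[1]+b[1]/4.4]],129,s)
    d=P[1]-P[0];print(n,P.round(1),P.mean(0).round(1),np.linalg.norm(d),np.arctan2(d[1],d[0]),np.arctan2(-d[1],-d[0]))
# boss circles via cover corners and plug
P=wplane(np.array([[455,45],[583,138],[274,331]])/1.5,54,s);print(P.round(1))
print(to_tool([548,-65,200],s))
```

```text
toolyaw 2.1311121733801235
L [[539.6  56.2 129. ]
 [568.   10.9 129. ]] [553.8  33.5 129. ] 53.51334027745451 -1.010862988740818 2.130729664848975
M [[537.9 -43.7 129. ]
 [566.2 -88.3 129. ]] [552. -66. 129.] 52.88230574283346 -1.0056459159094886 2.1359467376803045
[[ 481.9   91.3   54. ]
 [ 625.8   90.5   54. ]
 [ 480.4 -218.9   54. ]]
[0.08359691 0.14851504 0.40075374]
```

>>> play_rows(
  delta_pos=[
    [0.073,0.165,0],
    [0.073,0.165,0.2],
    [0.073,0.165,0.4],
    [0.073,0.165,0.52],
    [0.073,0.165,0.6],
    [0.073,0.165,0.67],
    [0.073,0.165,0.71],
    [0.073,0.165,0.73],
    [0.073,0.165,0.73],
    [0.073,0.165,0.73],
  ],
  spin=[0,0,0,0,0,0,0,0,0,0],
  hand=[-1,-1,-1,-1,-1,-1,-1,-0.3,-0.3,-0.3],
)

```text
time_s: 3.32
eef_pos: [553.6, -63.7, 118.5]
tcp_rot: [1.516, 2.751, 0.001]
contact_force: [0.1, 0.3, 0.0]
gripper_width: 65.1
finger_force: 0.0
```

Run:
```python
from h import *
s=r.state();print(s['joint_pos'].round(2),s['eef_pos'],s['ft_torque'],s['contact_force'],s['gripper_width'])
im=r.snapshot('wrist')[:,:,::-1]
cv2.imwrite('pics/w2.png',cv2.resize(im[100:384,100:420],None,fx=2,fy=2))
```

```text
[ 0.47  0.29 -0.51  1.82  0.16  1.07  0.47] [553.60624147 -63.73176584 118.48279127] [ 0.02638976 -0.09991196 -0.02400365] [0.12981097 0.28800058 0.03655678] 65.05745182814148
```

View pics/w2.png

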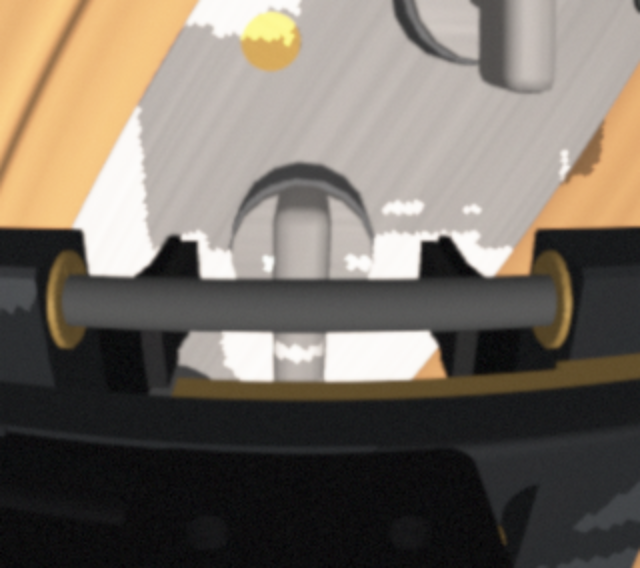

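The wing sits between the fingers, near column 302 with the fingers at about 198 and 420. I'll close on it.

>>> play_rows(
  delta_pos=[
    [0,0,0],
    [0,0,0],
    [0,0,0],
    [0,0,0],
    [0,0,0],
    [0,0,0],
  ],
  spin=[0,0,0,0,0,0],
  hand=[1,1,1,1,1,1],
  newtons=30,
)

```text
time_s: 4.12
eef_pos: [551.8, -64.9, 117.7]
tcp_rot: [-1.517, -2.749, 0.004]
contact_force: [-6.8, -2.5, 5.1]
gripper_width: 13.8
finger_force: 30.0
```

```bash
cat > st.py <<'E'
from h import *
s=r.state();T=R.from_rotvec(s['tcp_rot']).as_matrix();print(round(s['time_s'],2),'j',s['joint_pos'].round(2),'p',s['eef_pos'].round(1),'M',s['ft_torque'].round(3),'F',s['contact_force'].round(1),'w',round(s['gripper_width'],1),s['finger_force'],'yaw',np.arctan2(T[1,0],T[0,0]).round(3),'tilt',T[2].round(3))
E
python3 st.py
```

```text
4.12 j [ 0.47  0.29 -0.51  1.82  0.16  1.08  0.47] p [551.8 -64.9 117.7] M [-0.665  1.35  -0.05 ] F [-6.8 -2.5  5.1] w 13.8 29.99139492865652 yaw 2.133 tilt [ 0.    -0.003 -1.   ]
```

>>> play_rows(
  delta_pos=[
    [0,-0.009,0.0],
    [0,-0.009,0.0],
    [0,-0.009,0.0],
    [0,-0.009,0.0],
    [0,-0.009,0.0],
  ],
  spin=[0,0.03,0.06,0.06,0.06],
  hand=[1,1,1,1,1],
)

```text
time_s: 4.75
eef_pos: [551.7, -64.9, 117.6]
tcp_rot: [1.765, 2.598, 0.001]
contact_force: [5.0, -0.3, -7.1]
gripper_width: 14.0
finger_force: 30.0
```

```bash
python3 st.py
```

```text
4.75 j [ 0.45  0.28 -0.48  1.82  0.15  1.07  0.3 ] p [551.7 -64.9 117.6] M [-0.038 -1.263 -0.104] F [ 5.  -0.3 -7.1] w 14.0 29.993785014376044 yaw 1.948 tilt [-0.     0.001 -1.   ]
```

>>> play_rows(
  delta_pos=[
    [0,0,0],
    [0,0,0],
    [0,0,0],
  ],
  spin=[0.03,0.03,0.03],
  hand=[1,1,1],
)

```text
time_s: 5.12
eef_pos: [551.7, -64.8, 117.5]
tcp_rot: [1.886, 2.512, 0.001]
contact_force: [5.9, -1.1, -7.6]
gripper_width: 14.0
finger_force: 30.0
```

```bash
python3 st.py
```

```text
5.12 j [ 0.44  0.28 -0.47  1.83  0.14  1.07  0.2 ] p [551.7 -64.8 117.5] M [-0.077 -1.388 -0.086] F [ 5.9 -1.1 -7.6] w 14.0 29.993814434856176 yaw 1.854 tilt [ 0.     0.001 -1.   ]
```

```bash
cat >> st.py <<'E'
M=[s['ft_torque'][2]]
for _ in range(3): r.snapshot('wrist');M.append(r.state()['ft_torque'][2])
print('Mz',np.round(M,3),np.mean(M).round(3))
E
python3 st.py
```

```text
5.12 j [ 0.44  0.28 -0.47  1.83  0.14  1.07  0.2 ] p [551.7 -64.8 117.5] M [-0.077 -1.388 -0.086] F [ 5.9 -1.1 -7.6] w 14.0 29.993814434856176 yaw 1.854 tilt [ 0.     0.001 -1.   ]
Mz [-0.086 -0.029  0.007 -0.022] -0.032
```

>>> play_rows(
  delta_pos=[
    [0,0.004,0.001],
    [0,0.004,0.001],
    [0,0.004,0.001],
  ],
  spin=[0.03,0.03,0.03],
  hand=[1,1,1],
)

```text
time_s: 5.65
eef_pos: [551.9, -64.8, 117.4]
tcp_rot: [-2.002, -2.421, 0.001]
contact_force: [-0.1, -0.8, -3.2]
gripper_width: 13.8
finger_force: 30.0
```

```bash
python3 st.py
```

```text
5.65 j [ 0.43  0.28 -0.45  1.82  0.14  1.07  0.11] p [551.9 -64.8 117.4] M [-0.232 -0.162 -0.021] F [-0.1 -0.8 -3.2] w 13.8 29.991914299316704 yaw 1.76 tilt [ 0.    -0.001 -1.   ]
Mz [-0.021  0.012 -0.004  0.007] -0.002
```

>>> play_rows(
  delta_pos=[
    [0,0,0.0005],
    [0,0,0.0005],
    [0,0,0.0005],
  ],
  spin=[0.03,0.03,0.03],
  hand=[1,1,1],
)

```text
time_s: 6.18
eef_pos: [551.9, -64.7, 117.3]
tcp_rot: [-2.114, -2.324, 0.001]
contact_force: [-0.8, -1.3, -3.5]
gripper_width: 13.6
finger_force: 30.0
```

```bash
python3 st.py
```

```text
6.17 j [ 0.42  0.28 -0.44  1.82  0.13  1.07  0.02] p [551.9 -64.7 117.3] M [-0.381  0.161  0.026] F [-0.8 -1.3 -3.5] w 13.6 29.994488758966327 yaw 1.665 tilt [-0.    -0.001 -1.   ]
Mz [0.026 0.007 0.086 0.081] 0.05
```

>>> play_rows(
  delta_pos=[
    [0,0,0.0005],
    [0,0,0.0005],
    [0,0,0.0005],
  ],
  spin=[0.03,0.03,0.03],
  hand=[1,1,1],
)

```text
time_s: 6.7
eef_pos: [552.0, -64.7, 117.2]
tcp_rot: [-2.221, -2.221, 0.001]
contact_force: [-1.9, -2.1, -2.3]
gripper_width: 13.5
finger_force: 30.0
```

```bash
python3 st.py
```

```text
6.7 j [ 0.41  0.28 -0.43  1.83  0.13  1.07 -0.07] p [552.  -64.7 117.2] M [-0.379  0.415  0.071] F [-1.9 -2.1 -2.3] w 13.5 30.00402493402362 yaw 1.571 tilt [-0.    -0.001 -1.   ]
Mz [0.071 0.197 0.131 0.138] 0.134
```

>>> play_rows(
  delta_pos=[
    [0,0,0.0005],
    [0,0,0.0005],
    [0,0,0.0005],
  ],
  spin=[0.025,0.025,0.025],
  hand=[1,1,1],
)

```text
time_s: 7.22
eef_pos: [552.1, -64.7, 117.2]
tcp_rot: [-2.307, -2.132, 0.001]
contact_force: [-3.5, -1.4, -1.6]
gripper_width: 13.5
finger_force: 30.0
```

```bash
python3 st.py
```

```text
7.22 j [ 0.4   0.28 -0.42  1.83  0.13  1.07 -0.14] p [552.1 -64.7 117.2] M [-0.406  0.7    0.217] F [-3.5 -1.4 -1.6] w 13.5 30.018460303544998 yaw 1.492 tilt [-0. -0. -1.]
Mz [0.217 0.196 0.141 0.171] 0.181
```

>>> play_rows(
  delta_pos=[
    [0,0.004,0.0],
    [0,0.004,0.0],
    [0,0.004,0.0],
  ],
  spin=[0.025,0.025,0.025],
  hand=[1,1,1],
)

```text
time_s: 7.75
eef_pos: [552.2, -64.7, 117.1]
tcp_rot: [-2.389, -2.038, 0.003]
contact_force: [-8.1, -1.4, 2.0]
gripper_width: 13.4
finger_force: 30.0
```

```bash
python3 st.py
```

```text
7.75 j [ 0.39  0.28 -0.4   1.82  0.12  1.07 -0.22] p [552.2 -64.7 117.1] M [-0.324  1.828  0.226] F [-8.1 -1.4  2. ] w 13.4 30.031991628929973 yaw 1.412 tilt [-0.    -0.002 -1.   ]
Mz [0.226 0.23  0.209 0.219] 0.221
```

>>> play_rows(
  delta_pos=[
    [0,-0.007,0.0],
    [0,-0.007,0.0],
    [0,-0.007,0],
  ],
  spin=[0,0,0],
  hand=[1,1,1],
)

```text
time_s: 8.28
eef_pos: [552.0, -64.7, 117.2]
tcp_rot: [2.39, 2.038, 0.001]
contact_force: [3.0, -3.7, -8.1]
gripper_width: 13.8
finger_force: 30.0
```

```bash
python3 st.py
```

```text
8.28 j [ 0.39  0.27 -0.41  1.83  0.12  1.06 -0.22] p [552.  -64.7 117.2] M [-0.746 -0.693  0.23 ] F [ 3.  -3.7 -8.1] w 13.8 30.046115526929498 yaw 1.412 tilt [ 0.     0.001 -1.   ]
Mz [0.23  0.267 0.266 0.305] 0.267
```

Middle is the crossed bolt: the torque climbed steadily and persists at about 0.25 N m with the side force removed. I'm backing it out.

>>> play_rows(
  delta_pos=[
    [0,-0.001,0.001],
    [0,-0.001,0.0],
    [0,-0.001,0.0],
    [0,-0.001,-0.001],
    [0,-0.001,-0.001],
    [0,-0.001,-0.002],
    [0,-0.001,-0.002],
    [0,-0.001,-0.002],
  ],
  spin=[-0.04,-0.08,-0.12,-0.16,-0.2,-0.24,-0.28,-0.28],
  hand=[1,1,1,1,1,1,1,1],
)

```text
time_s: 9.43
eef_pos: [551.5, -64.9, 117.9]
tcp_rot: [1.297, 2.86, 0.0]
contact_force: [2.3, -4.3, -4.1]
gripper_width: 13.5
finger_force: 30.0
```

```bash
python3 st.py
```

```text
9.43 j [ 0.49  0.29 -0.53  1.82  0.16  1.07  0.62] p [551.5 -64.9 117.9] M [-0.952 -0.46   0.051] F [ 2.3 -4.3 -4.1] w 13.5 29.998742686584592 yaw 2.29 tilt [-0.001  0.    -1.   ]
Mz [0.051 0.032 0.04  0.043] 0.042
```

>>> play_rows(
  delta_pos=[
    [0,0,0.0],
    [0,0,-0.001],
    [0,0,-0.001],
    [0,0,-0.002],
    [0,0,-0.002],
    [0,0,-0.003],
    [0,0,-0.003],
  ],
  spin=[-0.04,-0.08,-0.12,-0.16,-0.2,-0.23,-0.23],
  hand=[1,1,1,1,1,1,1],
)

```text
time_s: 10.45
eef_pos: [551.3, -65.2, 118.7]
tcp_rot: [0.204, 3.135, -0.001]
contact_force: [0.8, -6.1, -3.6]
gripper_width: 13.6
finger_force: 30.0
```

```bash
python3 st.py
```

```text
10.45 j [ 0.58  0.31 -0.64  1.82  0.21  1.08  1.31] p [551.3 -65.2 118.7] M [-1.268 -0.397  0.068] F [ 0.8 -6.1 -3.6] w 13.6 29.998288918286562 yaw 3.012 tilt [-0.    -0.001 -1.   ]
Mz [0.068 0.052 0.025 0.115] 0.065
```

>>> play_rows(
  delta_pos=[
    [0,0,0.0],
    [0,0,0],
    [0,0,0],
    [0,0,0],
  ],
  spin=[-0.02,-0.035,-0.05,-0.05],
  hand=[1,1,1,1],
)

```text
time_s: 11.1
eef_pos: [551.3, -65.3, 118.8]
tcp_rot: [-0.04, 3.141, -0.001]
contact_force: [1.0, -5.7, -2.2]
gripper_width: 14.0
finger_force: 30.6
```

```bash
python3 st.py
```

```text
11.1 j [ 0.6   0.31 -0.66  1.82  0.22  1.08  1.46] p [551.3 -65.3 118.8] M [-1.083 -0.327 -0.672] F [ 1.  -5.7 -2.2] w 14.0 30.64319054611497 yaw -3.116 tilt [-0.    -0.001 -1.   ]
Mz [-0.672 -0.672 -0.618 -0.667] -0.657
```

Loose stop felt: -0.65 N m at yaw ≈ π. Release, rise and go to the right bolt.

>>> play_rows(
  delta_pos=[
    [0,0,0.0],
    [0,0,0],
    [0,0,0],
    [0,0,0],
    [0,0,-0.08],
    [0,0,-0.2],
    [0,0,-0.24],
    [0,0,-0.24],
  ],
  spin=[0.012,0.012,0.012,0.012,0.012,0.012,0.012,0.012],
  hand=[1,-0.2,-0.2,-0.2,-0.2,-0.2,-0.2,-0.2],
)

```text
time_s: 12.25
eef_pos: [551.8, -64.4, 179.5]
tcp_rot: [0.013, 3.14, -0.001]
contact_force: [-0.3, 0.1, -0.1]
gripper_width: 52.2
finger_force: 0.0
```

>>> play_rows(
  delta_pos=[
    [0.004,-0.1,0.0],
    [0.005,-0.2,0],
    [0.005,-0.3,0],
    [0.005,-0.4,0],
    [0.005,-0.4,0],
    [0.005,-0.4,0],
    [0.005,-0.4,0],
  ],
  spin=[0.05,0.1,0.15,0.2,0.25,0.3,0.315],
  hand=[-0.2,-0.2,-0.2,-0.2,-0.2,-0.2,-0.2],
)

```text
time_s: 13.12
eef_pos: [548.5, -164.4, 177.3]
tcp_rot: [-1.507, -2.754, 0.0]
contact_force: [-0.2, 0.8, 0.4]
gripper_width: 52.1
finger_force: 0.0
```

```bash
python3 st.py
python3 - <<'E'
from h import *
s=r.state();print(to_tool([551,-165.3,117],s))
im=r.snapshot('wrist')[:,:,::-1]
cv2.imwrite('pics/w3.png',cv2.resize(im[0:384,60:460],None,fx=1.5,fy=1.5))
E
```

```text
13.12 j [ 0.63  0.26 -0.48  1.72  0.13  1.2   0.68] p [ 548.5 -164.4  177.3] M [-0.033 -0.127 -0.032] F [-0.2  0.8  0.4] w 52.1 0.0 yaw 2.14 tilt [ 0.001 -0.001 -1.   ]
Mz [-0.032  0.007  0.021  0.045] 0.01
[-0.00866343  0.00570719  0.24224904]
```

View pics/w3.png

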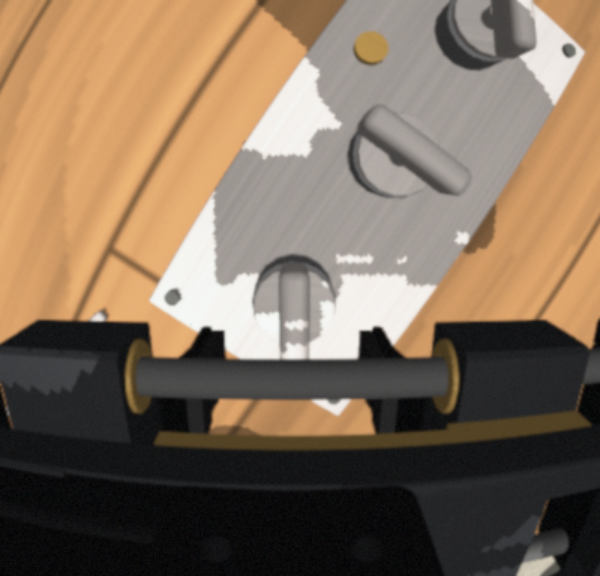

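The middle wing now lies across the case, backed out. The right wing, at about (293,320), is centred between the fingers. Descend and grip.

>>> play_rows(
  delta_pos=[
    [-0.009,0.005,0.08],
    [-0.009,0.005,0.16],
    [-0.009,0.005,0.21],
    [-0.009,0.005,0.238],
    [-0.009,0.005,0.238],
    [-0.009,0.005,0.238],
    [-0.009,0.005,0.238],
    [-0.009,0.005,0.238],
    [-0.009,0.005,0.238],
  ],
  spin=[0,0,0,0,0,0,0,0,0],
  hand=[-0.2,-0.2,-0.2,-0.2,1,1,1,1,1],
)

```text
time_s: 14.45
eef_pos: [551.1, -165.9, 119.2]
tcp_rot: [-1.503, -2.758, 0.001]
contact_force: [-2.7, -1.3, 2.5]
gripper_width: 13.8
finger_force: 30.0
```

```bash
python3 st.py
```

```text
14.45 j [ 0.61  0.32 -0.47  1.77  0.16  1.09  0.66] p [ 551.1 -165.9  119.2] M [-0.229  0.474  0.04 ] F [-2.7 -1.3  2.5] w 13.8 29.996143709868193 yaw 2.144 tilt [-0.    -0.001 -1.   ]
Mz [ 0.04  -0.004  0.115  0.032] 0.046
```

>>> play_rows(
  delta_pos=[
    [0,-0.002,0.0],
    [0,-0.002,0.001],
    [0,-0.002,0.001],
    [0,-0.002,0.001],
    [0,-0.002,0.001],
  ],
  spin=[0.03,0.06,0.09,0.12,0.12],
  hand=[1,1,1,1,1],
)

```text
time_s: 15.22
eef_pos: [551.0, -166.0, 118.8]
tcp_rot: [1.993, 2.428, -0.0]
contact_force: [-3.0, -1.1, 3.0]
gripper_width: 13.5
finger_force: 30.0
```

```bash
python3 st.py
```

```text
15.22 j [ 0.57  0.31 -0.42  1.78  0.14  1.08  0.3 ] p [ 551.  -166.   118.8] M [-0.16   0.474 -0.081] F [-3.  -1.1  3. ] w 13.5 30.000883284956217 yaw 1.767 tilt [-0. -0. -1.]
Mz [-0.081 -0.04  -0.063 -0.066] -0.063
```

>>> play_rows(
  delta_pos=[
    [0,0,0.0],
    [0,0,0.001],
    [0,0,0.001],
    [0,0,0.001],
  ],
  spin=[0.03,0.06,0.08,0.08],
  hand=[1,1,1,1],
)

```text
time_s: 15.88
eef_pos: [550.8, -166.0, 118.5]
tcp_rot: [-2.281, -2.16, 0.001]
contact_force: [-3.4, -0.4, 5.0]
gripper_width: 14.0
finger_force: 30.0
```

```bash
python3 st.py
```

```text
15.88 j [ 0.54  0.31 -0.38  1.78  0.13  1.08  0.06] p [ 550.8 -166.   118.5] M [-0.245  0.857 -0.079] F [-3.4 -0.4  5. ] w 14.0 30.00080928672105 yaw 1.517 tilt [-0. -0. -1.]
Mz [-0.079 -0.025 -0.085 -0.078] -0.067
```

>>> play_rows(
  delta_pos=[
    [0,-0.002,0.0],
    [0,-0.002,0.0],
    [0,-0.002,0.0],
    [0,-0.002,0.0],
  ],
  spin=[0.03,0.05,0.06,0.06],
  hand=[1,1,1,1],
)

```text
time_s: 16.52
eef_pos: [550.7, -166.0, 118.4]
tcp_rot: [2.474, 1.936, 0.0]
contact_force: [-1.0, -1.9, 1.5]
gripper_width: 14.0
finger_force: 30.0
```

```bash
python3 st.py
```

```text
16.52 j [ 0.51  0.3  -0.35  1.78  0.12  1.08 -0.12] p [ 550.7 -166.   118.4] M [-0.375  0.085 -0.073] F [-1.  -1.9  1.5] w 14.0 30.000244514085352 yaw 1.328 tilt [-0.  0. -1.]
Mz [-0.073 -0.045 -0.031 -0.064] -0.053
```

Right is sound: flat at 0.82 rad past its start. I'll run it home.

>>> play_rows(
  delta_pos=[
    [0,0,0.0],
    [0,0,0.001],
    [0,0,0.001],
    [0,0,0.002],
    [0,0,0.002],
    [0,0,0.002],
  ],
  spin=[0.04,0.08,0.12,0.16,0.2,0.2],
  hand=[1,1,1,1,1,1],
)

```text
time_s: 17.42
eef_pos: [550.4, -165.8, 117.8]
tcp_rot: [-2.951, -1.077, 0.001]
contact_force: [-0.7, -2.1, 0.1]
gripper_width: 13.9
finger_force: 30.0
```

```bash
python3 st.py
```

```text
17.43 j [ 0.44  0.29 -0.26  1.79  0.09  1.07 -0.72] p [ 550.4 -165.8  117.8] M [-0.391  0.224 -0.061] F [-0.7 -2.1  0.1] w 13.9 30.001680222339928 yaw 0.7 tilt [-0. -0. -1.]
Mz [-0.061 -0.069 -0.041  0.009] -0.041
```

>>> play_rows(
  delta_pos=[
    [0,0,0.0],
    [0,0,0],
    [0,0,0],
    [0,0,0],
  ],
  spin=[0.015,0.03,0.035,0.035],
  hand=[1,1,1,1],
)

```text
time_s: 18.08
eef_pos: [550.3, -165.8, 117.7]
tcp_rot: [-3.005, -0.914, 0.001]
contact_force: [-0.7, -1.1, -1.8]
gripper_width: 14.2
finger_force: 30.7
```

```bash
python3 st.py
```

```text
18.07 j [ 0.42  0.29 -0.25  1.79  0.08  1.07 -0.83] p [ 550.3 -165.8  117.7] M [-0.43   0.255  0.726] F [-0.7 -1.1 -1.8] w 14.2 30.68604108231341 yaw 0.591 tilt [-0. -0. -1.]
Mz [0.726 0.74  0.687 0.687] 0.71
```

Hard stop felt at 0.7 N m, so it's home. Release and go to the left bolt.

>>> play_rows(
  delta_pos=[
    [0,0,0.0],
    [0,0,0],
    [0,0,0],
    [0,0,0],
    [0,0,-0.08],
    [0,0,-0.2],
    [0,0,-0.24],
    [0,0,-0.24],
  ],
  spin=[-0.012,-0.012,-0.012,-0.012,-0.012,-0.012,-0.012,-0.012],
  hand=[1,-0.2,-0.2,-0.2,-0.2,-0.2,-0.2,-0.2],
)

```text
time_s: 19.23
eef_pos: [550.8, -165.9, 178.2]
tcp_rot: [2.988, 0.967, 0.002]
contact_force: [0.3, -0.2, -0.5]
gripper_width: 52.1
finger_force: 0.0
```

>>> play_rows(
  delta_pos=[
    [0.05,-0.07,0],
    [0.1,-0.14,0],
    [0.2,-0.28,0],
    [0.3,-0.43,0],
    [0.4,-0.57,0],
    [0.458,-0.658,0],
    [0.458,-0.658,0],
    [0.458,-0.658,0],
    [0.458,-0.658,0],
    [0.458,-0.658,0],
  ],
  spin=[-0.05,-0.1,-0.15,-0.2,-0.25,-0.3,-0.35,-0.4,-0.45,-0.48],
  hand=[-0.2,-0.2,-0.2,-0.2,-0.2,-0.2,-0.2,-0.2,-0.2,-0.2],
)

```text
time_s: 20.48
eef_pos: [546.2, 34.5, 176.5]
tcp_rot: [-1.51, -2.753, 0.001]
contact_force: [-0.5, -0.1, -0.3]
gripper_width: 52.3
finger_force: 0.0
```

```bash
python3 st.py
python3 - <<'E'
from h import *
s=r.state();print(to_tool([551.8,34.7,118],s))
im=r.snapshot('wrist')[:,:,::-1]
cv2.imwrite('pics/w4.png',cv2.resize(im[0:384,60:460],None,fx=1.5,fy=1.5))
E
```

```text
20.48 j [ 0.34  0.22 -0.55  1.78  0.12  1.18  0.33] p [546.2  34.5 176.5] M [ 0.067 -0.18   0.027] F [-0.5 -0.1 -0.3] w 52.3 0.0 yaw 2.138 tilt [ 0.001 -0.002 -1.   ]
Mz [ 0.027 -0.065  0.001  0.043] 0.001
[-0.0110305   0.01950874  0.23516345]
```

View pics/w4.png

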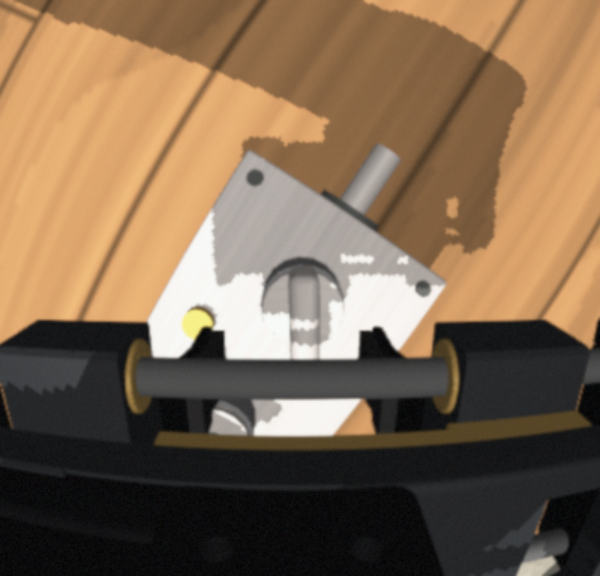

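The left wing is at (304,320), slightly right of the finger midline (about 293), which matches the computed +5 mm. Descend and grip.

>>> play_rows(
  delta_pos=[
    [-0.01,0.019,0.05],
    [-0.01,0.019,0.14],
    [-0.01,0.019,0.2],
    [-0.01,0.019,0.235],
    [-0.01,0.019,0.235],
    [-0.01,0.019,0.235],
    [-0.01,0.019,0.235],
    [-0.01,0.019,0.235],
    [-0.01,0.019,0.235],
  ],
  spin=[0,0,0,0,0,0,0,0,0],
  hand=[-0.2,-0.2,-0.2,-0.2,1,1,1,1,1],
)

```text
time_s: 21.8
eef_pos: [552.7, 35.1, 119.5]
tcp_rot: [1.516, 2.751, 0.001]
contact_force: [1.6, 1.2, 0.6]
gripper_width: 13.7
finger_force: 30.0
```

```bash
python3 st.py
```

```text
21.8 j [ 0.32  0.29 -0.54  1.82  0.17  1.07  0.29] p [552.7  35.1 119.5] M [ 0.206 -0.598  0.017] F [1.6 1.2 0.6] w 13.7 29.96987722814083 yaw 2.134 tilt [-0.     0.001 -1.   ]
Mz [0.017 0.026 0.057 0.098] 0.049
```

>>> play_rows(
  delta_pos=[
    [0,0.001,0.0],
    [0,0.001,0.001],
    [0,0.001,0.001],
    [0,0.001,0.001],
    [0,0.001,0.001],
  ],
  spin=[0.03,0.06,0.09,0.12,0.12],
  hand=[1,1,1,1,1],
)

```text
time_s: 22.58
eef_pos: [553.0, 35.2, 119.2]
tcp_rot: [2.004, 2.419, 0.002]
contact_force: [4.7, -0.3, -1.8]
gripper_width: 13.5
finger_force: 30.0
```

```bash
python3 st.py
```

```text
22.57 j [ 0.28  0.28 -0.48  1.83  0.15  1.07 -0.08] p [553.   35.2 119.2] M [ 0.192 -1.093 -0.08 ] F [ 4.7 -0.3 -1.8] w 13.5 29.97642605099827 yaw 1.758 tilt [ 0.     0.001 -1.   ]
Mz [-0.08  -0.038 -0.074 -0.013] -0.051
```

>>> play_rows(
  delta_pos=[
    [0,0,0.0],
    [0,0,0.001],
    [0,0,0.001],
    [0,0,0.001],
  ],
  spin=[0.03,0.06,0.08,0.08],
  hand=[1,1,1,1],
)

```text
time_s: 23.22
eef_pos: [553.1, 35.2, 118.9]
tcp_rot: [2.291, 2.149, 0.002]
contact_force: [5.3, 0.7, -2.6]
gripper_width: 13.6
finger_force: 30.0
```

```bash
python3 st.py
```

```text
23.23 j [ 0.25  0.27 -0.45  1.83  0.13  1.07 -0.32] p [553.1  35.2 118.9] M [ 0.193 -1.361 -0.01 ] F [ 5.3  0.7 -2.6] w 13.6 29.975645570084453 yaw 1.507 tilt [ 0.     0.001 -1.   ]
Mz [-0.01  -0.064 -0.051  0.006] -0.03
```

>>> play_rows(
  delta_pos=[
    [0,0.004,0.0],
    [0,0.004,0.001],
    [0,0.004,0.001],
    [0,0.004,0.001],
  ],
  spin=[0.03,0.05,0.06,0.06],
  hand=[1,1,1,1],
)

```text
time_s: 23.88
eef_pos: [553.4, 35.2, 118.7]
tcp_rot: [-2.483, -1.925, -0.0]
contact_force: [0.8, 1.5, 3.6]
gripper_width: 14.0
finger_force: 30.0
```

```bash
python3 st.py
```

```text
23.88 j [ 0.22  0.27 -0.42  1.83  0.13  1.07 -0.5 ] p [553.4  35.2 118.7] M [ 0.271 -0.179 -0.095] F [0.8 1.5 3.6] w 14.0 29.976124288514256 yaw 1.319 tilt [ 0. -0. -1.]
Mz [-0.095 -0.067 -0.071 -0.032] -0.066
```

Left is sound as well. Running it home.

>>> play_rows(
  delta_pos=[
    [0,0,0.0],
    [0,0,0.001],
    [0,0,0.001],
    [0,0,0.002],
    [0,0,0.002],
    [0,0,0.002],
  ],
  spin=[0.04,0.08,0.12,0.16,0.2,0.2],
  hand=[1,1,1,1,1,1],
)

```text
time_s: 24.78
eef_pos: [553.7, 35.0, 118.0]
tcp_rot: [2.956, 1.063, 0.001]
contact_force: [2.0, 1.1, 2.2]
gripper_width: 13.8
finger_force: 30.0
```

>>> play_rows(
  delta_pos=[
    [0,0,0.0],
    [0,0,0],
    [0,0,0],
    [0,0,0],
  ],
  spin=[0.015,0.025,0.032,0.032],
  hand=[1,1,1,1],
)

```text
time_s: 25.28
eef_pos: [553.7, 34.9, 118.0]
tcp_rot: [3.006, 0.913, 0.001]
contact_force: [3.6, 0.8, 0.6]
gripper_width: 13.9
finger_force: 30.5
```

```bash
python3 st.py
```

```text
25.27 j [ 0.14  0.26 -0.33  1.83  0.1   1.06 -1.2 ] p [553.7  34.9 118. ] M [ 0.127 -0.924  0.598] F [3.6 0.8 0.6] w 13.9 30.545828747485757 yaw 0.59 tilt [ 0.  0. -1.]
Mz [0.598 0.648 0.639 0.624] 0.627
```

Home stop felt. Release, rise and check.

>>> play_rows(
  delta_pos=[
    [0,0,0.0],
    [0,0,0],
    [0,0,0],
    [0,0,0],
    [0,0,-0.08],
    [0,0,-0.3],
    [-0.3,0.3,-0.6],
    [-0.3,0.3,-0.6],
    [-0.3,0.3,-0.6],
    [-0.3,0.3,-0.6],
  ],
  spin=[-0.01,-0.01,-0.01,-0.01,-0.01,-0.01,-0.01,-0.01,-0.01,-0.01],
  hand=[1,-0.2,-0.2,-0.2,-0.2,-0.2,-0.2,-0.2,-0.2,-0.2],
)

```text
time_s: 26.68
eef_pos: [532.5, -68.9, 267.8]
tcp_rot: [-2.992, -0.957, -0.0]
contact_force: [0.8, 0.8, -0.3]
gripper_width: 52.1
finger_force: 0.0
```

```bash
python3 st.py
python3 - <<'E'
from h import *
im=r.snapshot('side')[:,:,::-1];cv2.imwrite('pics/f.png',cv2.resize(im[60:360,120:420],None,fx=2,fy=2))
E
```

```text
26.68 j [ 0.29  0.11 -0.26  1.69  0.03  1.35 -0.93] p [532.5 -68.9 267.8] M [ 0.012 -0.029  0.069] F [ 0.8  0.8 -0.3] w 52.1 0.0 yaw 0.619 tilt [ 0. -0. -1.]
Mz [ 0.069  0.005  0.01  -0.012] 0.018
```

View pics/f.png

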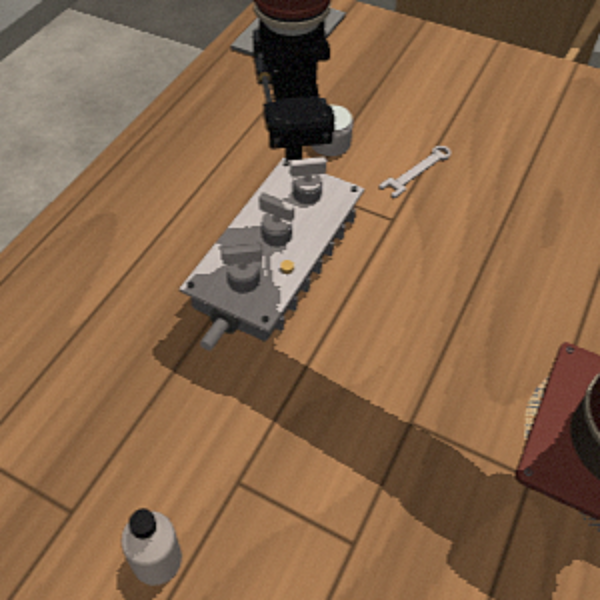

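The left wing (240,245) and right wing (308,165) stand at the home angle. The middle wing (277,207) lies across the case, fully out. The bottle, tin and spanner have not moved and the gripper is clear.

```bash
python3 -c "
from workcell import r
print(r.finish_job())"
```

```text
the job is handed in; nothing more can be done
None
```

The middle bolt was the cross-threaded one: I stopped at about 0.25 N m and backed it out to its loose stop. The left and right bolts are home on their hard stops, all three bolts are released, the other things on the bench were left where they were, and the job is handed in.

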